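# Bring the pepper mill to the front of the latched carousel

## Task

The cook needs the pepper next: with a fingertip in its ring, slide the latch of the carousel back until it clears the wooden platter, push the platter round by its scalloped edge until the pepper mill stands at the front, by the latch, and then push the latch fully home so that the carousel is locked there. Do it all by gentle pushing, without gripping anything; do not touch the mill, jars and bowl that ride on the platter, and leave the things round about where they are.

Things in the scene. Friction and masses are not known exactly. Their poses are not given: they have to be found in the camera images.
- carousel: Fixed dark-steel foot of a spice carousel, turned up to 0.3 rad. Origin on the worktop under the pivot; its z axis is the platter's axis, its -x axis points to the carousel's front, where the latch is. A flat disc 196 mm across under the platter, with a track 96 mm wide and 28 mm high running forward to 253 mm before the pivot.
- pivot_top (a point): Centre of the platter's upper face, on the pivot, 48 mm above the worktop; does not turn with the platter.
- platter (a joint): Angle (rad) of the wooden platter, counter-clockwise from above, near 0 at the start. With the latch out it turns endlessly (stiff greased bearing, 0.1 to 0.3 N m, stays where it is left). 260 mm across, 26 to 48 mm above the worktop. Jars stand at four places 90 deg apart, 66 mm from the pivot; at value 0 one place is straight ahead of the pivot, in line with the latch.
- edge_valley (a point): Bottom of that valley of the platter's scalloped edge which is straight ahead at joint value 0, at the upper face, 98 mm from the pivot; turns with the platter. There are 8 alike, every 45 deg, between 8 lobes of 34 mm radius; each is 20 mm wide at 110 mm, 30 at 115 and 47 at 120 mm from the pivot. A fingertip standing in a valley, centred about 129 mm from the pivot, pushes the platter round.
- latch (a joint): Travel (m) of the steel slide latch: 0 = fully home, 0.036 = fully out (from 0.031 on clear of the platter). Slides along the foot's x axis, outward = -x. Stiff, about 2.5 N, stays where it is left. Its tapered tongue enters a slot (13 to 16 mm wide, 10 mm deep) in every second valley, those in line with the four places; it centres the platter if that is within about 8 deg.
- latch_ring (a point): Centre of the open top of the latch's upright finger ring (moves with the latch), 62 mm above the worktop and 172 mm before the pivot when home. The ring is 58 mm outside, 48 mm inside, 39 mm deep; the floor inside is 22 mm above the worktop. A fingertip lowered into it slides the latch both ways.
- front_spot (a point): The place at the front, fixed to the foot: point on the platter's upper face 66 mm before the pivot, in line with the latch, over which the mill must come to stand.
- pepper_mill: Dark turned wooden pepper mill, the tallest thing on the platter (52 mm across, 173 mm high), loose. Origin at the centre of its underside, z up. Starts at the left, right or rear place, 66 mm from the pivot.
- wide_jar: Glass spice jar with an ochre lid, 45 mm across, 100 mm high, loose on the platter, at another of the three places. Origin at the centre of its underside.
- slim_jar: Glass spice jar with a dark lid, 41 mm across, 104 mm high, loose on the platter, at the remaining place. Origin at the centre of its underside.
- bowl: Small white porcelain bowl, 86 mm across, 51 mm high, loose on the platter, at the front place at the start. Origin at the centre of its underside.
- clip_jar: Clip-top preserving jar, 115x95x117 mm, loose on the worktop to the left; a bystander. Origin at the centre of its underside.
- kitchen_timer: Round wind-up kitchen timer, 64 mm across, 49 mm high, loose on the worktop to the right; a bystander. Origin at the centre of its underside.
- bowl_b: Small white bowl, 86 mm across, 51 mm high, loose on the worktop to the left; a bystander. Origin at the centre of its underside.

How it is judged:
By the outcome, as a careful person would: the job done as asked, in the order asked, and still so for the second after the job is handed in, with the robot touching nothing.
It also fails if it takes over 72 s, if anything falls off the work surface, if the arm or the gripper's body presses on something with over 40 N, if the wrist force passes 120 N, or if a joint passes its speed limit or range.

## Robot

A 6-joint arm with a two-finger parallel gripper is mounted at the origin on a cart in front of the work surface, level with it; the furniture and walls round the work are solid. World frame = base frame: x ahead of the robot, y to its left, z up, the work surface at z = 0. Lengths are in m, angles in degrees, forces in N, time in s.
With the tool pointing down it reaches from about 0.325 to 0.775 m from the base axis. Payload 5.5 kg.
Tool frame: the origin (TCP) lies at the centre of the arm's flange, where the gripper is bolted on; the fingertips stand 182 mm ahead of it and the grasp point (between the pads) lies 163 mm ahead of it; z points along the fingers, y is the direction in which the jaws open and shut (so a half turn about z gives the same grasp; the last joint's range is limited). The gripper opens to 88 mm and grips with 3 to 60 N. Pads are 20 mm wide; open, the fingers measure 115 mm over their backs; the gripper's body (75 mm by 178 mm) begins 61 mm behind the grasp point.
Start: joints at [62.756, 5.22, 70.514, -0, 104.267, -3.249], TCP at [0.244, 0.548, 0.405] pointing down, gripper open.
Joint ranges: [-164.24, 164.24], [-49.07, 125.15], [9.68, 141.18], [-86.29, 266.29], [3.28, 154.24], [-151.56, 151.56]. Speed limits (degrees/s): [147.25, 147.25, 172.46, 180, 180, 180].

## Interface

Orientations are given as [roll, pitch, yaw] about the fixed x, y, z axes, in that order (R = Rz(yaw) Ry(pitch) Rx(roll)).
In Python, from station import r gives the robot as it stands. The module is installed in compiled form; this text tells all that it offers. Calls block until the motion is done:
- r.reach(position, orientation): joint-space move of the TCP to a pose.
- r.servo_line(position, rotation=None, speed=0.15): straight line of the TCP; rotation=None keeps the orientation; speed is the mean speed in m/s.
- r.move_joints(angles): joint-space move.
- r.let_go() and r.grab(squeeze=None): open the fingers fully, or close them until they stop; squeeze is the grip in N (None keeps the last).
- r.wait(seconds).
- r.inverse_kinematics(position, orientation): joint angles nearest the present ones, or None.
- r.sense(): the state.
- r.snapshot(name): name is "scene" or "top" or "wrist"; returns a dict with "frame" (384x512x3 uint8, red, green, blue), "fx", "fy", "cx", "cy" (pixels), "R" (3x3) and "t" (3): a world point X has camera coordinates R X + t. Camera axes: x right, y down, z forward; pixel columns grow to the right and rows downward; lengths in m; the calibration is good to about 2 mm. The wrist camera is an equidistant fisheye: a pixel r from the principal point sees the ray r / f radians off the axis. A picture is of the moment at which its call begins. There is no depth.
A pose or a line that the arm cannot do raises r.IKError and nothing moves.
- r.hand_in(): hands the job in, once; it reports no verdict.
The state is a dict: "clock": time; "joints": joint angles; "joint_vel": joint speeds; "joint_torque": joint torques, N m; "tcp_pos": TCP position; "orientation": TCP orientation; "contact_force": force on the tool from outside, world axes, zero at the start; "torque": the same for the moment, N m; "opening": finger opening in m.
Only numpy, scipy, OpenCV 4.12 (cv2) and the standard library are available. Lean on these libraries where they do the work, as an engineer would, in place of code of your own. Each camera call takes 0.05 s, during which the arm holds its last target.

## Working session

There is one attempt and no reset: what is moved stays moved. The work goes in short steps, each a Python script; the robot and the scene stay as the last script left them, time stands still between calls to the robot, and variables do not carry over. Pictures are saved under pics/ and viewed, and the job is handed in when it is done.

```bash
ls; mkdir -p pics; python3 - <<'E'
from station import r
import cv2,json
s=r.sense();print({k:s[k] for k in('clock','tcp_pos','orientation','opening')})
for n in("scene","top","wrist"):
    d=r.snapshot(n);cv2.imwrite(f"pics/{n}0.png",cv2.cvtColor(cv2.resize(d["frame"],None,fx=1.5,fy=1.5,interpolation=cv2.INTER_CUBIC),cv2.COLOR_RGB2BGR))
    print(n,d["fx"],d["cx"],d["cy"],d["R"],d["t"])
E
```

```text
pics
{'clock': 0.0, 'tcp_pos': array([0.244034  , 0.5481871 , 0.40351707]), 'orientation': array([-1.79888552e+02, -7.81672336e-03,  1.56003911e+02]), 'opening': 0.08782655831496017}
scene 377.33782335858155 255.52620649308153 183.39941203302376 [[ 0.84251609 -0.5385085  -0.01323752]
 [-0.30709299 -0.45997814 -0.83313505]
 [ 0.44256134  0.70599483 -0.55291117]] [-0.45939742  0.26627983  0.9434239 ]
top 349.462811916219 251.9890223081426 189.53799659189897 [[ 2.09372326e-02 -9.99780693e-01 -4.44548472e-04]
 [-9.97145995e-01 -2.08497931e-02 -7.25613621e-02]
 [ 7.25361801e-02  1.96251384e-03 -9.97363851e-01]] [0.05531647 0.62447811 1.19352107]
wrist 297.3186396354542 258.10984855342423 190.64117716104786 [[ 0.40655726  0.91362477 -0.00099209]
 [ 0.88572554 -0.39387551  0.24566714]
 [ 0.22405683 -0.10075648 -0.96935374]] [-0.59876648 -0.02986342  0.38857328]
```

View pics/scene0.png

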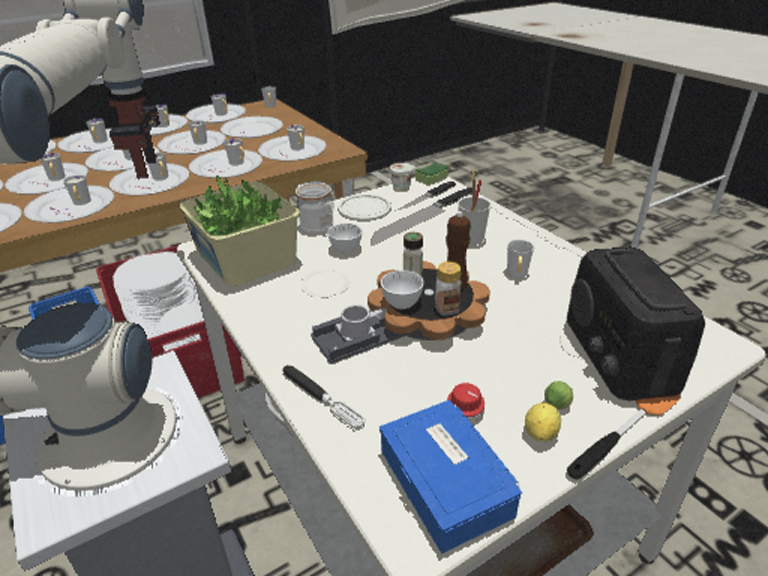

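View pics/top0.png

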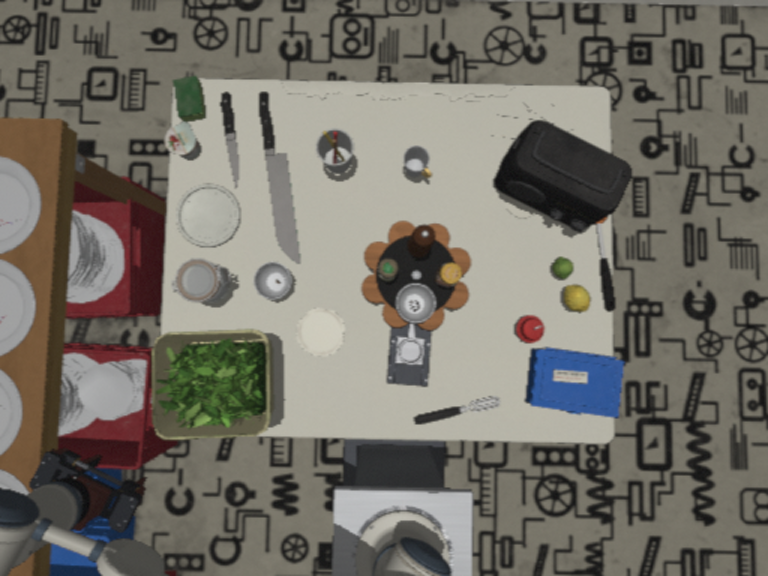

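View pics/wrist0.png

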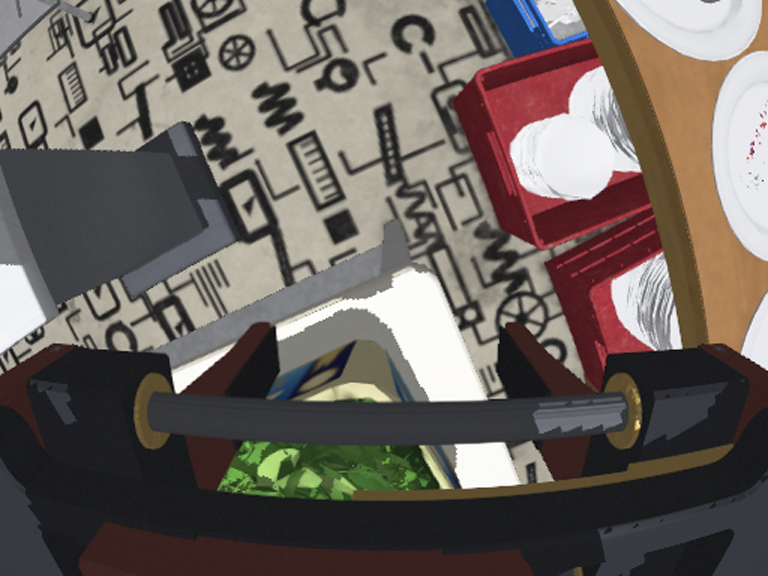

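The scene view shows the mill at the rear place (458,240), with the bowl at the front and the latch ring at about (355,320). The top view shows the pivot at about (416,275) and the ring at about (410,348). I'll enlarge both.

```bash
cat > h.py <<'E'
import numpy as np,cv2
from station import r
def ray(d,u,v):
    k=np.linalg.inv(np.array([[d["fx"],0,d["cx"]],[0,d["fy"],d["cy"]],[0,0,1]]))
    R=np.array(d["R"]);t=np.array(d["t"]); return -R.T@t, R.T@(k@[u,v,1])
def onz(d,u,v,z):
    c,q=ray(d,u,v); return c+q*(z-c[2])/q[2]
def proj(d,X):
    p=np.array(d["R"])@np.array(X)+d["t"]; return d["fx"]*p[0]/p[2]+d["cx"], d["fy"]*p[1]/p[2]+d["cy"]
def tri(rays):
    A=np.zeros((3,3));b=np.zeros(3)
    for c,q in rays:
        q=q/np.linalg.norm(q);P=np.eye(3)-np.outer(q,q);A+=P;b+=P@c
    return np.linalg.solve(A,b)
def crop(d,x0,y0,w,h,s,name):
    f=d["frame"][y0:y0+h,x0:x0+w]
    cv2.imwrite("pics/"+name+".png",cv2.cvtColor(cv2.resize(f,None,fx=s,fy=s,interpolation=cv2.INTER_CUBIC),cv2.COLOR_RGB2BGR))
E
python3 - <<'E'
from h import *
d=r.snapshot("top");crop(d,230,140,95,125,4.8,"topc")
d=r.snapshot("scene");crop(d,200,130,135,115,5,"scc")
E
```

```text
(no output)
```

View pics/topc.png

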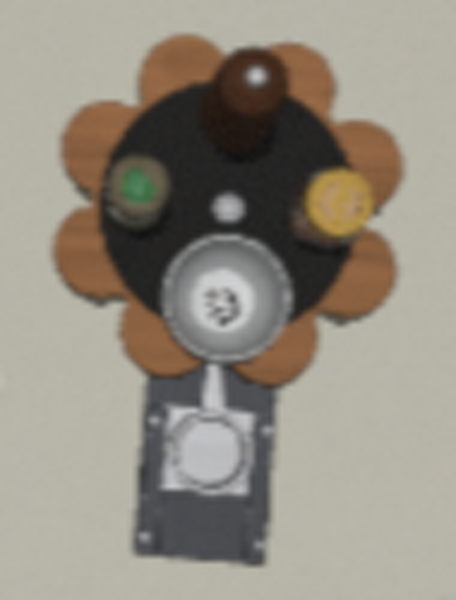

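View pics/scc.png

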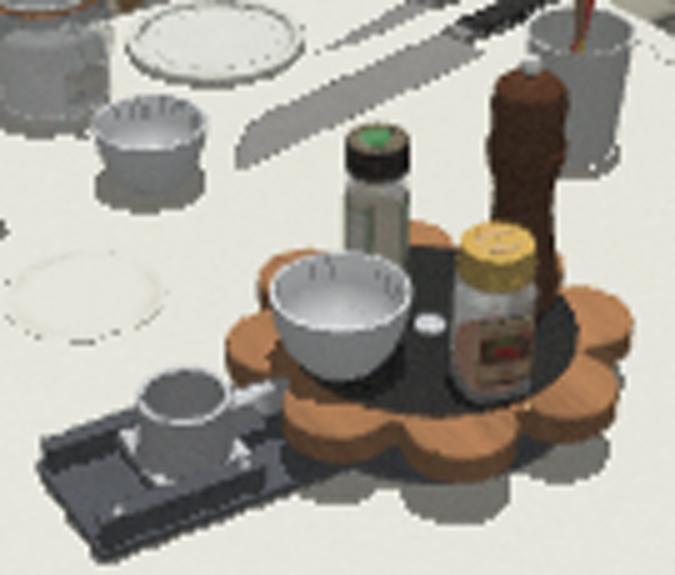

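Crop positions: in the top view the pivot stud is at (229,208) and the ring at (209,451). In the scene view the stud is at (430,323) and the ring rim's centre at (183,397).

```bash
python3 - <<'E'
from h import *
t=r.snapshot("top");s=r.snapshot("scene")
T=lambda x,y:((x+.5)/4.8-.5+230,(y+.5)/4.8-.5+140)
S=lambda x,y:((x+.5)/5-.5+200,(y+.5)/5-.5+130)
for n,a,b,z in(("piv",T(229,208),S(430,323),.05),("ring",T(209,451),S(183,397),.062)):
    print(n,tri([ray(t,*a),ray(s,*b)]),onz(t,*a,z),onz(s,*b,z))
# lobe centres outline: wood mask in top
f=t["frame"].astype(int);m=((f[...,0]-f[...,2]>45)&(f[...,0]>110)).astype(np.uint8)
m[:145]=0;m[222:]=0;m[:,:238]=0;m[:,316:]=0
ys,xs=np.nonzero(m);P=np.array([onz(t,x,y,.048)[:2] for x,y in zip(xs,ys)])
P0=onz(t,*T(229,208),.05)[:2]
c=cv2.minEnclosingCircle(P.astype(np.float32));print(c)
for c0 in(P0,np.array(c[0])):
    q=P-c0;rr=np.hypot(*q.T);a=np.arctan2(q[:,1],q[:,0]);k=(rr>.114)
    print(np.degrees(np.angle(np.mean(np.exp(8j*a[k])))/8),k.sum())
# track corners
for x,y in((134,556),(263,563),(150,378),(275,385)): print(onz(t,*T(x,y),.028))
# screws, latch line
R=onz(t,*T(209,451),.062)[:2];d=P0-R;print(np.degrees(np.arctan2(d[1],d[0])),np.hypot(*d))
for n,x,y,z in(("bowl",227,297,.099),("bclip",0,0,0)): print(n,onz(t,*T(x,y),z))
E
```

```text
piv [ 0.64617546 -0.01786619  0.05035207] [ 0.64554099 -0.01745808  0.05      ] [ 0.64721874 -0.01779379  0.05      ]
ring [ 0.47438858 -0.00574379  0.05688676] [ 0.47454371 -0.00537318  0.062     ] [ 0.47131553 -0.01170539  0.062     ]
((0.6458129286766052, -0.01624269224703312), 0.1282685101032257)
19.16284263068483 411
19.23977380600696 412
[0.39739519 0.04472575 0.028     ]
[ 0.39439484 -0.04718247  0.028     ]
[0.52394363 0.03574719 0.028     ]
[ 0.5208177  -0.05399414  0.028     ]
-4.042546111737197 0.17142378010956943
bowl [ 0.58038822 -0.01360437  0.099     ]
bclip [0.80249121 0.15235064 0.        ]
```

Pivot is at about (0.646,-0.017) and the ring at (0.474,-0.006), which is 172 mm away, so the latch is home. The foot yaw is about -3.6° and the platter angle about 0. The mill is at the rear, so it needs a half turn. I'll close the fingers, move above the ring and check.

```bash
cat >> h.py <<'E'
P=np.array([.646,-.017]);YAW=-3.6
def pol(phi,rad):  # phi: deg from front toward left
    a=np.radians(YAW+180-phi); return P+rad*np.array([np.cos(a),np.sin(a)]), YAW+180-phi
def pose(phi,rad,tip):
    p,y=pol(phi,rad); y=(y+180)%360-180
    return [p[0],p[1],tip+.182],[180,0,y]
def st():
    s=r.sense();print("t%.2f"%s["clock"],np.round(s["tcp_pos"],4),np.round(s["orientation"],1),"F",np.round(s["contact_force"],2),"op%.3f"%s["opening"])
E
python3 - <<'E'
from h import *
r.grab(3)
print(r.inverse_kinematics(*pose(0,.172,.22)), r.inverse_kinematics(*pose(45,.129,.03)), r.inverse_kinematics(*pose(140,.129,.03)), r.inverse_kinematics(*pose(140,.129,.25)))
r.reach(*pose(0,.172,.22)); st()
r.servo_line(pose(0,.172,.09)[0],speed=.12); st()
for n in("scene","top","wrist"):
    d=r.snapshot(n)
    if n=="wrist": crop(d,0,0,512,384,1.5,"w1")
    elif n=="top":crop(d,200,130,135,125,5,"t1")
    else: crop(d,160,60,175,190,3.15,"s1")
E
```

```text
[ -4.85891965 -14.19842037  89.20106734   0.         104.99735303
 -91.25891965] [  4.65479258   2.87280088  92.62761785   0.          84.49958127
 -36.74520742] [ 1.95013557e+00  3.11753629e+01  5.87987541e+01 -2.54444375e-14
  9.00258830e+01  5.55501356e+01] [ 1.95013557e+00  3.22864054e+01  3.49080670e+01 -2.54444375e-14
  1.12805528e+02  5.55501356e+01]
t3.84 [ 0.4744 -0.0057  0.402 ] [180.    0.  176.4] F [ 0.78  0.53 -0.85] op0.000
t5.08 [ 0.4746 -0.0062  0.273 ] [-1.800e+02  1.000e-01  1.764e+02] F [ 0.58 -0.78 -0.21] op0.000
```

View pics/w1.png

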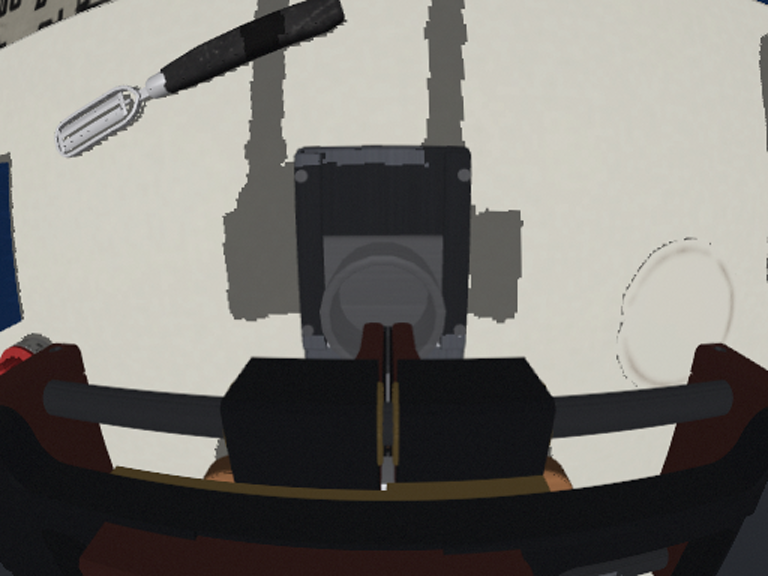

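View pics/s1.png

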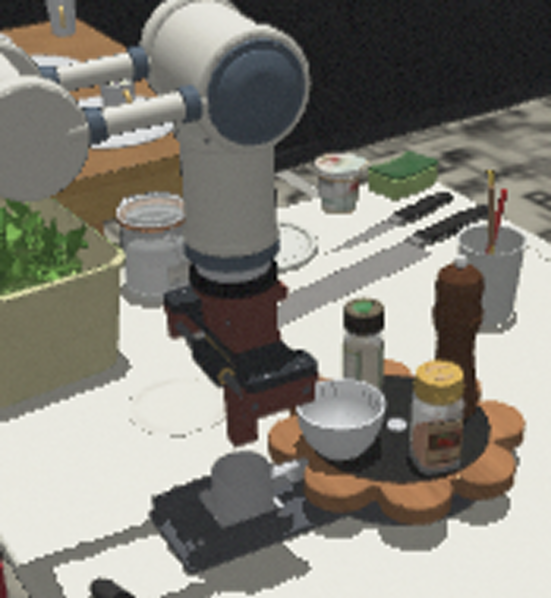

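The wrist view shows the ring rim centred at about (383,300) and the closed tips at (388,325). In the scene view the tips are at (240,437), just above the ring at (243,465). I'll check both against projections.

```bash
python3 - <<'E'
from h import *
def pw(d,X):
    p=np.array(d["R"])@np.array(X)+d["t"];n=np.hypot(p[0],p[1]);th=np.arctan2(n,p[2])
    return np.array([d["cx"]+d["fx"]*th*p[0]/n,d["cy"]+d["fx"]*th*p[1]/n])
w=r.snapshot("wrist");s=r.snapshot("scene")
q=pol(0,.172)[0]
print("ring rim far/near/left/right",[np.round(1.5*pw(w,[*(q+o),.062])) for o in([-.029,0],[.029,0],[0,.029],[0,-.029],[0,0])])
print("tip",1.5*pw(w,[*q,.09]))
print("scene ring",[(np.array(proj(s,[*(q+o),.062]))-[160,60])*3.15 for o in([-.029,0],[.029,0],[0,.029],[0,-.029],[0,0])],"tip",(np.array(proj(s,[*q,.09]))-[160,60])*3.15)
crop(s,210,180,60,60,10,"s1b"); crop(w,190,140,130,110,6,"w1b")
E
```

```text
ring rim far/near/left/right [array([385., 262.]), array([393., 382.]), array([453., 320.]), array([325., 328.]), array([389., 325.])]
tip [389.12642169 347.98380583]
scene ring [array([212.80295749, 475.78035228]), array([266.32218658, 455.02170273]), array([224.61946922, 449.9329864 ]), array([255.69261201, 481.20443037]), array([239.87067581, 465.28152245])] tip [238.61022066 441.13483207]
```

View pics/w1b.png

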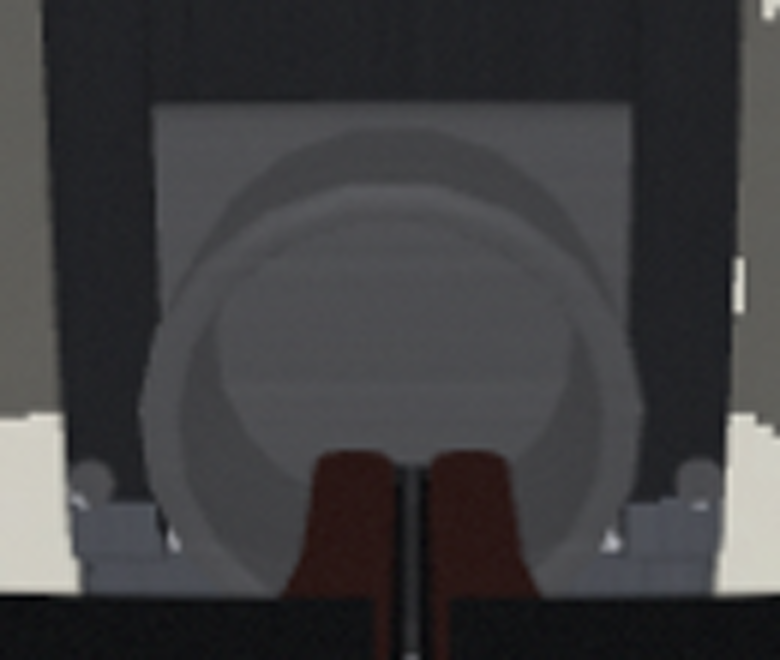

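View pics/s1b.png

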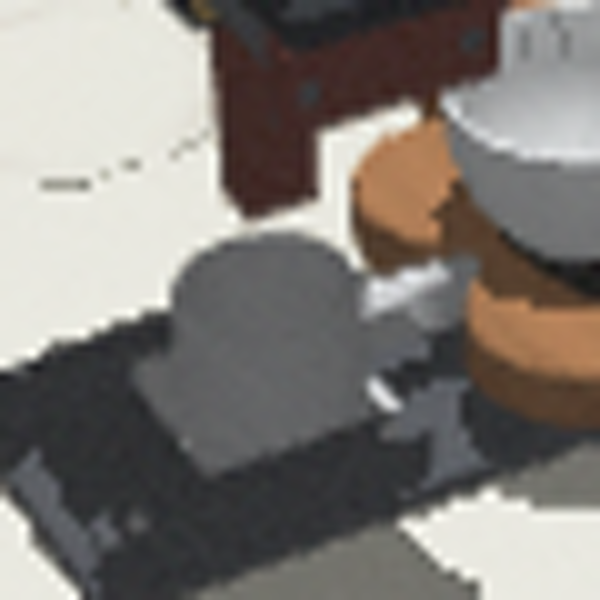

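The ring sits about 2–3 mm to the right of and outward from my estimate, well inside the slack. I'll shift by half of that, lower the tip and slide the latch out, checking force as I go.

```bash
python3 - <<'E'
from h import *
q=np.array([.4735,-.0082])
u=pol(0,1)[0]-P
r.servo_line([*q,.062+.012+.182],speed=.08); 
r.servo_line([*q,.034+.182],speed=.06); st()
for k in(.008,.016,.024,.032,.040,.043):
    p=q+u*k; r.servo_line([*p,.216],speed=.05); st()
d=r.snapshot("top");crop(d,200,130,135,125,5,"t2")
d=r.snapshot("wrist");crop(d,100,80,300,220,2.6,"w2")
E
```

```text
t6.49 [ 0.4736 -0.0082  0.2163] [180.    0.  176.4] F [ 0.07  0.09 -0.18] op0.000
t6.80 [ 0.4653 -0.0077  0.2164] [180.    0.  176.4] F [-0.21  0.31  0.69] op0.001
t7.11 [ 0.4573 -0.0072  0.2162] [-180.     0.   176.4] F [-0.28  0.27  0.15] op0.001
t7.42 [ 0.4492 -0.0067  0.216 ] [-180.    -0.   176.4] F [-0.13 -0.08 -0.03] op0.001
t7.72 [ 0.4412 -0.0062  0.2159] [180.   -0.  176.4] F [-0.4  -0.85 -0.06] op0.000
t8.03 [ 0.4332 -0.0056  0.2159] [180.   -0.  176.4] F [ 1.1   0.52 -0.13] op0.000
t8.28 [ 0.4304 -0.0055  0.216 ] [180.   -0.  176.4] F [ 0.83 -1.43  0.13] op0.000
```

View pics/w2.png

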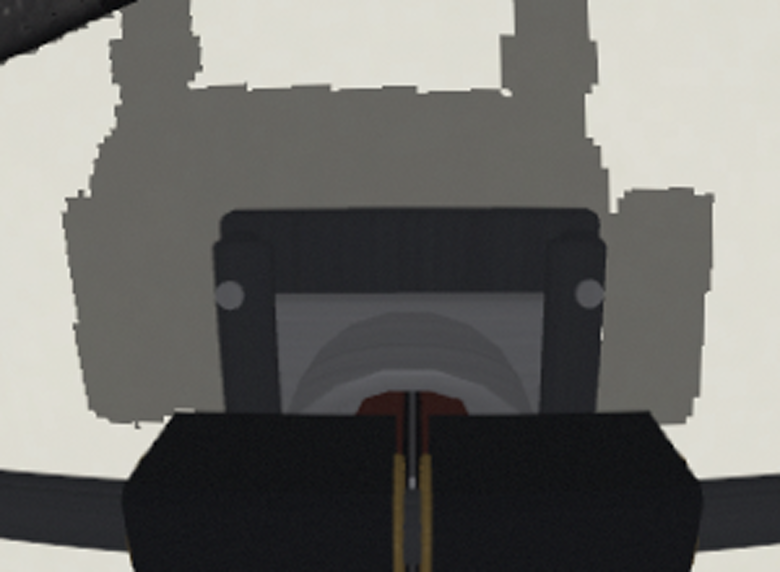

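The tip is at the ring's outer wall and the latch has moved out. I'll keep pushing in small steps until the end stop shows up as a force.

```bash
python3 - <<'E'
from h import *
q=np.array([.4735,-.0082]);u=pol(0,1)[0]-P
for k in(.045,.047,.049,.051):
    r.servo_line([*(q+u*k),.216],speed=.03); st()
    if np.hypot(*r.sense()["contact_force"][:2])>6: break
r.servo_line([*(q+u*(k-.008)),.216],speed=.05)
r.servo_line([*(q+u*(k-.008)),.30],speed=.12);st()
d=r.snapshot("wrist");crop(d,100,80,300,220,2.6,"w3")
d=r.snapshot("scene");crop(d,180,110,150,140,4,"s3")
E
```

```text
t8.63 [ 0.4286 -0.0054  0.216 ] [-180.     0.   176.4] F [ 1.44  0.08 -1.08] op0.001
t8.88 [ 0.4265 -0.0053  0.216 ] [-180.    -0.   176.4] F [ 1.47 -0.29 -1.58] op0.000
t9.13 [ 0.4247 -0.0052  0.2161] [-180.     0.   176.4] F [ 4.59 -1.23 -2.13] op0.000
t9.38 [ 0.4235 -0.0052  0.2164] [-180.     0.3  176.4] F [11.12 -1.06 -5.6 ] op0.000
t10.54 [ 0.4304 -0.0055  0.2991] [ 1.800e+02 -1.000e-01  1.764e+02] F [-0.37  0.04  0.16] op0.000
```

View pics/w3.png

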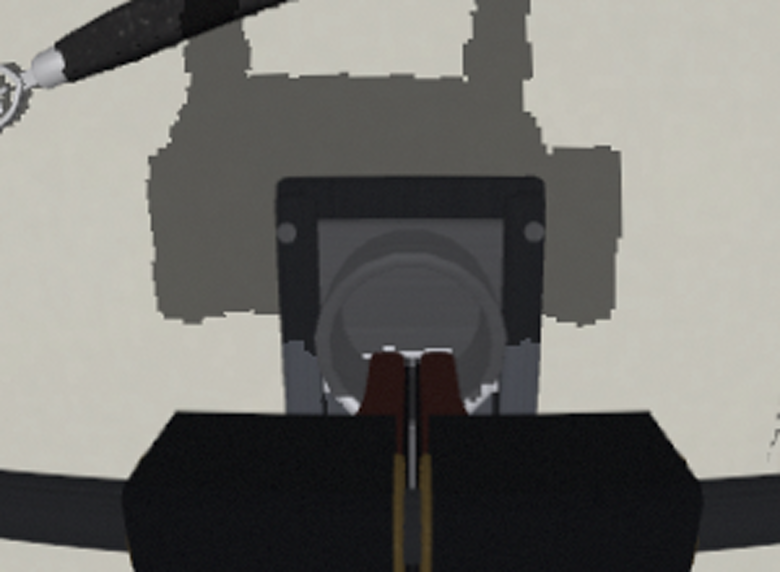

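View pics/s3.png

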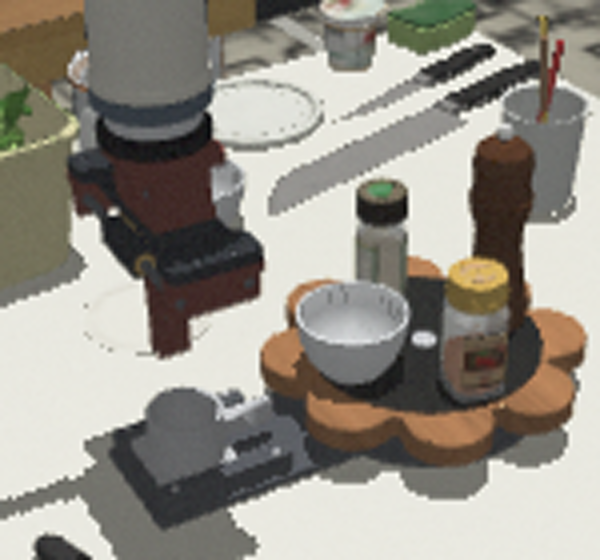

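The latch hit its stop at 11 N, so it is fully out. The scene view shows the ring at the outer end of the track and the tongue clear. First stroke: stand the tip in the front-left intermediate valley and push clockwise to the rear-left, with the tool turning with the platter.

```bash
cat >> h.py <<'E'
def enter(phi,tip=.033):
    p,o=pose(phi,.165,.16); r.reach(p,o)
    r.servo_line(pose(phi,.165,tip)[0],speed=.12)
    r.servo_line(pose(phi,.129,tip)[0],speed=.08); st()
def stroke(a,b,tip=.033,n=6,speed=.055):
    for f in np.linspace(a,b,n+1)[1:]:
        p,o=pose(f,.129,tip); r.servo_line(p,o,speed=speed); st()
        if np.linalg.norm(r.sense()["contact_force"])>15: print("STOP");return False
    return True
def leave(phi,tip=.033):
    p,o=pose(phi,.129,tip); r.servo_line(p,o,speed=.05)
    r.servo_line(pose(phi,.168,tip)[0],speed=.1); r.servo_line(pose(phi,.168,.16)[0],speed=.15); st()
E
python3 - <<'E'
from h import *
enter(45)
if stroke(45,75,n=2):
    d=r.snapshot("top");crop(d,200,130,135,125,5,"t4")
d=r.snapshot("scene");crop(d,180,110,150,140,4,"s4")
E
```

```text
t13.41 [0.5608 0.0794 0.2148] [-180.    -0.   131.4] F [-0.03  0.25  0.76] op0.001
t14.17 [0.5884 0.0988 0.2149] [-180.    -0.   116.5] F [-0.69  1.33 -0.54] op0.001
t14.93 [0.6204 0.1093 0.2151] [180.    0.  101.4] F [ 0.1  -0.55 -0.2 ] op0.001
```

View pics/s4.png

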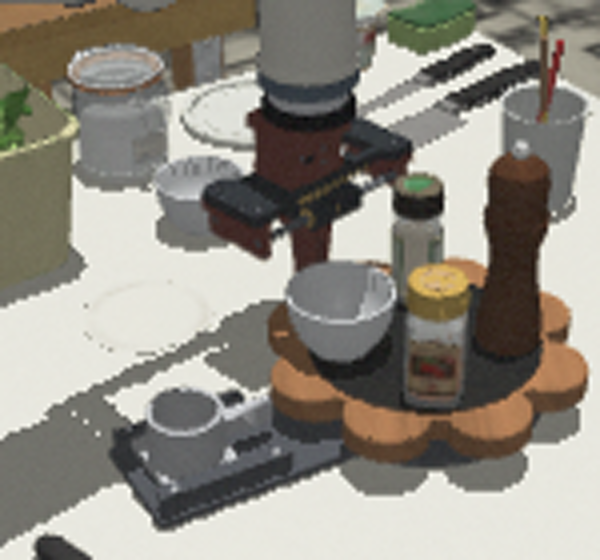

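View pics/t4.png

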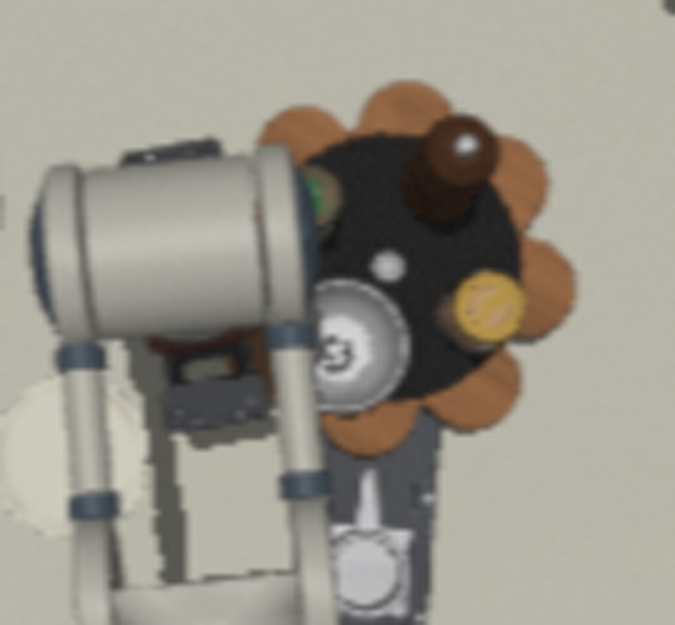

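The platter turns with the finger (mill at (460,155), bowl at (340,345)) and nothing else is touched. Carrying on with the stroke.

```bash
python3 - <<'E'
from h import *
if stroke(75,137,n=5):
    leave(135)
    d=r.snapshot("scene");crop(d,180,110,150,140,4,"s5")
    r.reach(*pose(60,.2,.2))
    d=r.snapshot("top");crop(d,200,130,135,125,5,"t5");st()
E
```

```text
t15.68 [0.6481 0.1119 0.215 ] [-180.     0.    89.1] F [-1.47  1.15  0.42] op0.001
t16.34 [0.6757 0.1084 0.215 ] [180.    0.   76.7] F [ 0.93 -0.27  1.2 ] op0.000
t17.00 [0.702  0.0991 0.215 ] [180.    0.   64.3] F [-0.58 -0.28  0.1 ] op0.000
t17.66 [0.7256 0.0844 0.215 ] [-180.     0.    51.9] F [-0.33 -0.29 -0.48] op0.001
t18.32 [0.7455 0.065  0.215 ] [-180.     0.    39.5] F [-0.59  0.19  1.06] op0.000
t20.11 [0.772  0.094  0.3405] [-1.799e+02  1.000e-01  4.140e+01] F [0.52 0.36 0.2 ] op0.000
t21.28 [0.5577 0.1619 0.3814] [-180.    -0.   116.3] F [-0.86 -0.02 -0.55] op0.001
```

View pics/s5.png

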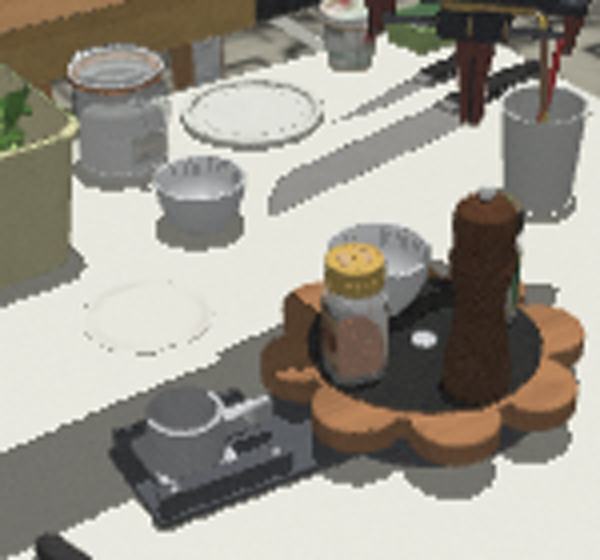

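View pics/t5.png

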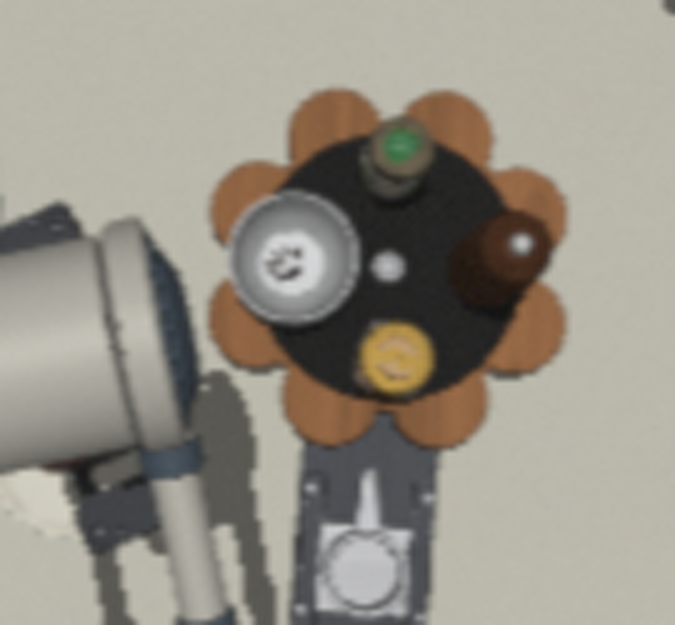

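The platter has turned about a quarter: wide jar at the front (397,357), mill at the right (500,260). I'll measure its angle.

```bash
cat >> h.py <<'E'
def phase(t):
    f=t["frame"].astype(int);m=((f[...,0]-f[...,2]>45)&(f[...,0]>110)).astype(np.uint8)
    m[:145]=0;m[222:]=0;m[:,:238]=0;m[:,316:]=0
    ys,xs=np.nonzero(m);Q=np.array([onz(t,x,y,.048)[:2] for x,y in zip(xs,ys)])-np.array([.6457,-.0170])
    rr=np.hypot(*Q.T);a=np.arctan2(Q[:,1],Q[:,0]);k=(rr>.114)&(rr<.14)
    v=np.degrees(np.angle(np.mean(np.exp(8j*a[k])))/8); return (v-22.5-YAW+22.5)%45-22.5  # platter angle mod 45
E
python3 - <<'E'
from h import *
t=r.snapshot("top");print(phase(t)); st()
E
```

```text
3.4547900423534763
t21.33 [0.5578 0.1619 0.3814] [-180.    -0.   116.3] F [ 0.79 -0.2   0.13] op0.000
```

The platter is at about -86.5°, 3.5° behind the finger. For the second stroke I'll enter at 42° and end at 138.2°.

```bash
python3 - <<'E'
from h import *
print(r.inverse_kinematics(*pose(138.2,.129,.033)))
enter(42)
if stroke(42,138.2,n=7):
    leave(135)
    d=r.snapshot("scene");crop(d,180,110,150,140,4,"s6")
    r.reach(*pose(60,.22,.2))
    d=r.snapshot("top");crop(d,200,130,135,125,5,"t6");st();print(phase(d))
E
```

```text
[ 2.20292914e+00  3.07360438e+01  5.90811139e+01 -2.54444375e-14
  9.01828424e+01  5.40029291e+01]
t23.62 [0.5559 0.0748 0.2147] [-180.    -0.   134.4] F [-0.33  1.02  0.44] op0.000
t24.33 [0.58   0.0942 0.2149] [-180.    -0.   120.7] F [-1.1  -0.05 -0.66] op0.001
t25.04 [0.6084 0.1063 0.2151] [180.   0. 107.] F [ 0.98  0.65 -0.56] op0.001
t25.75 [0.6387 0.1117 0.215 ] [180.    0.   93.2] F [-0.57  0.14  0.19] op0.001
t26.46 [0.6695 0.1097 0.215 ] [180.    0.   79.5] F [ 0.46 -0.38 -0.05] op0.001
t27.17 [0.6989 0.1006 0.215 ] [180.    0.   65.7] F [ 0.04 -0.43 -0.08] op0.001
t27.88 [0.7254 0.0846 0.215 ] [180.   0.  52.] F [-0.53 -0.13 -0.06] op0.000
t28.58 [0.7472 0.0628 0.215 ] [180.    0.   38.3] F [-0.85  0.57 -0.25] op0.000
t30.42 [0.772  0.094  0.3404] [-1.799e+02  1.000e-01  4.140e+01] F [-0.76  0.21  0.24] op0.001
t31.57 [0.5489 0.1798 0.3814] [-180.     0.   116.3] F [0.47 0.17 0.94] op0.000
2.051046650458151
```

View pics/s6.png

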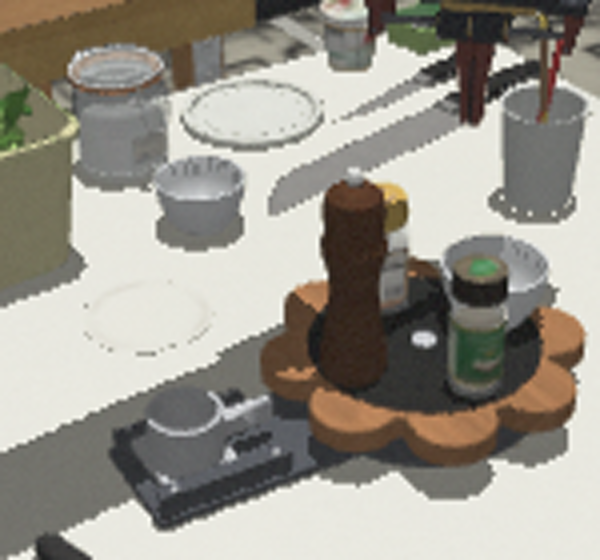

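View pics/t6.png

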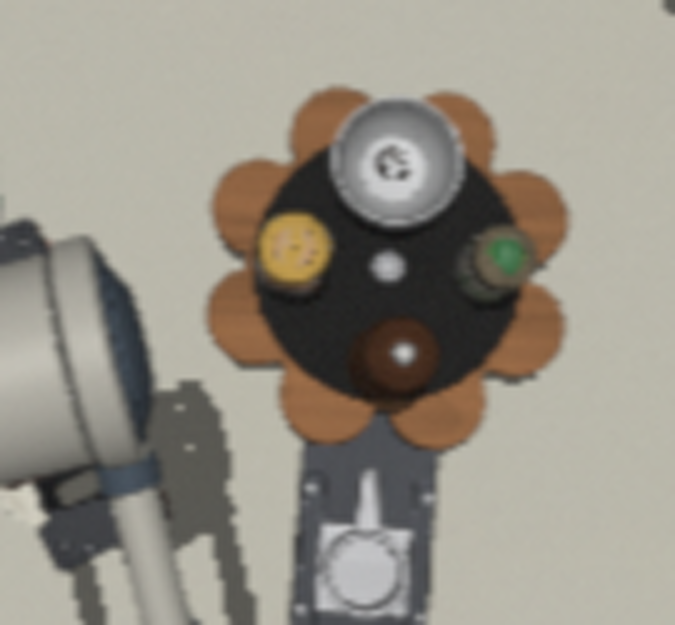

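The mill stands at the front and the platter is within about 2°, inside the latch's centring range. Now I'll put the tip back in the ring and push the latch home.

```bash
python3 - <<'E'
from h import *
q=np.array([.4735,-.0082]);u=pol(0,1)[0]-P
o=pose(0,.2,.1)[1]
r.reach([*(q+u*.038),.182+.15],o)
r.servo_line([*(q+u*.038),.182+.08],speed=.12)
d=r.snapshot("wrist");crop(d,100,80,300,220,2.6,"w7")
r.servo_line([*(q+u*.038),.216],speed=.06);st()
if np.linalg.norm(r.sense()["contact_force"])<5:
  for k in np.arange(.030,-.0001,-.006):
    r.servo_line([*(q+u*k),.216],speed=.04);st()
    if np.hypot(*r.sense()["contact_force"][:2])>15:print("STOP");break
E
```

```text
t34.52 [ 0.4357 -0.0058  0.2164] [-180.     0.   176.4] F [ 0.07 -0.69  0.51] op0.000
t34.88 [ 0.4439 -0.0063  0.2162] [180.    0.  176.4] F [ 0.06 -0.08 -0.26] op0.001
t35.17 [ 0.4497 -0.0067  0.2159] [180.   -0.  176.4] F [ 1.06  0.73 -1.02] op0.001
t35.48 [ 0.4558 -0.0071  0.2159] [-180.     0.   176.4] F [-0.13  1.03 -0.41] op0.001
t35.77 [ 0.4618 -0.0075  0.216 ] [-180.     0.   176.4] F [-0.67  0.51 -0.28] op0.001
t36.08 [ 0.4678 -0.0079  0.216 ] [-180.     0.   176.4] F [-0.19 -0.7   0.1 ] op0.001
t36.38 [ 0.4738 -0.0082  0.216 ] [-180.     0.   176.4] F [0.39 0.27 0.2 ] op0.000
```

View pics/w7.png

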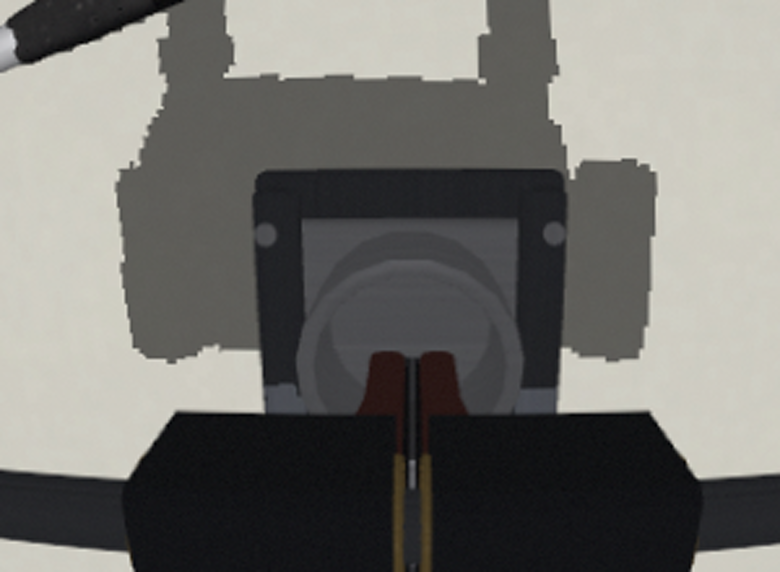

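The tip went into the ring cleanly and the force stays low. I'll keep pushing in small steps until the home stop pushes back.

```bash
python3 - <<'E'
from h import *
q=np.array([.4735,-.0082]);u=pol(0,1)[0]-P
k=0
while k>-.022:
    k-=.002
    r.servo_line([*(q+u*k),.216],speed=.03);st()
    if np.hypot(*r.sense()["contact_force"][:2])>14:print("STOP",k);break
d=r.snapshot("scene");crop(d,180,110,150,140,4,"s8")
E
```

```text
t36.62 [ 0.4756 -0.0083  0.216 ] [180.    0.  176.4] F [-0.66 -0.23 -0.11] op0.000
t36.88 [ 0.4775 -0.0085  0.216 ] [180.    0.  176.4] F [-1.02  0.38  0.35] op0.001
t37.12 [ 0.4796 -0.0086  0.216 ] [180.    0.  176.4] F [-1.64  0.51  0.12] op0.000
t37.38 [ 0.4815 -0.0087  0.216 ] [180.   -0.  176.4] F [-2.27 -0.38  1.05] op0.001
t37.62 [ 0.4835 -0.0088  0.216 ] [180.   -0.  176.4] F [-3.74  0.56  0.27] op0.000
t37.88 [ 0.4849 -0.0089  0.2158] [-180.    -0.2  176.4] F [-8.94  0.7   3.97] op0.000
t38.12 [ 0.4859 -0.009   0.2157] [-180.    -0.5  176.4] F [-16.08   0.09   8.43] op0.000
STOP -0.014
```

View pics/s8.png

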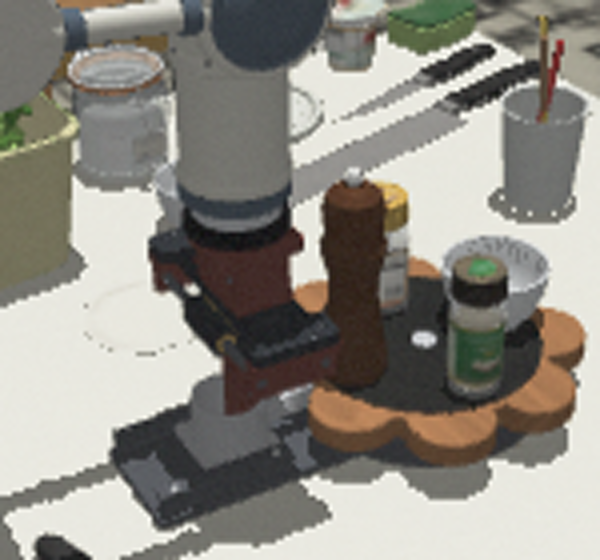

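Between the two end stops the tip travelled about 58 mm, which is 36 mm of latch travel plus about 2×11 mm of play in the ring. That fits a latch fully home. I'll withdraw and check.

```bash
python3 - <<'E'
from h import *
q=np.array([.4735,-.0082]);u=pol(0,1)[0]-P
r.servo_line([*(q+u*-.003),.216],speed=.04);st()
r.servo_line([*(q+u*-.003),.182+.20],speed=.12);st()
p,o=pose(60,.25,.22); r.reach([.40,.22,.40],[180,0,150]);st()
d=r.snapshot("top");crop(d,230,140,95,125,4.8,"t9");print(phase(d))
T=lambda x,y:((x+.5)/4.8-.5+230,(y+.5)/4.8-.5+140)
d2=r.snapshot("scene");crop(d2,200,130,135,115,5,"s9")
crop(d,0,0,512,384,1.5,"t9f")
print(proj(d,[*pol(0,.172)[0],.062]),proj(d,[*pol(0,.066)[0],.221]))
E
```

```text
t38.60 [ 0.4767 -0.0084  0.2163] [1.800e+02 1.000e-01 1.764e+02] F [0.22 0.48 0.17] op0.001
t40.13 [ 0.4765 -0.0084  0.381 ] [ 1.800e+02 -1.000e-01  1.764e+02] F [-0.31 -0.52 -0.85] op0.001
t41.09 [0.4002 0.2197 0.3996] [-180.    0.  150.] F [-0.76  0.42  0.26] op0.000
1.5127909435513622
(np.float64(273.39259540158855), np.float64(233.6293425840124)) (np.float64(279.60346855495465), np.float64(199.94641842236956))
```

View pics/t9.png

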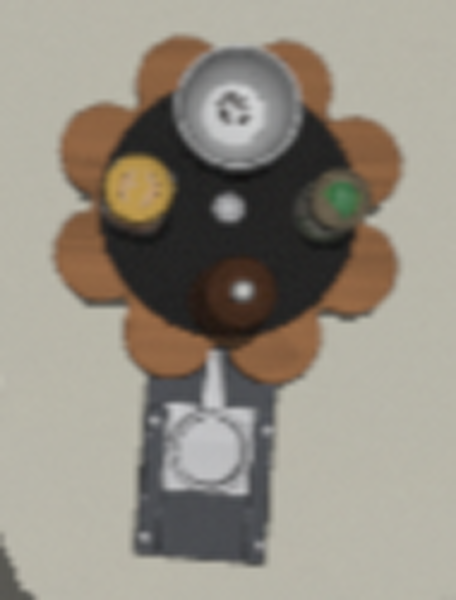

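View pics/s9.png

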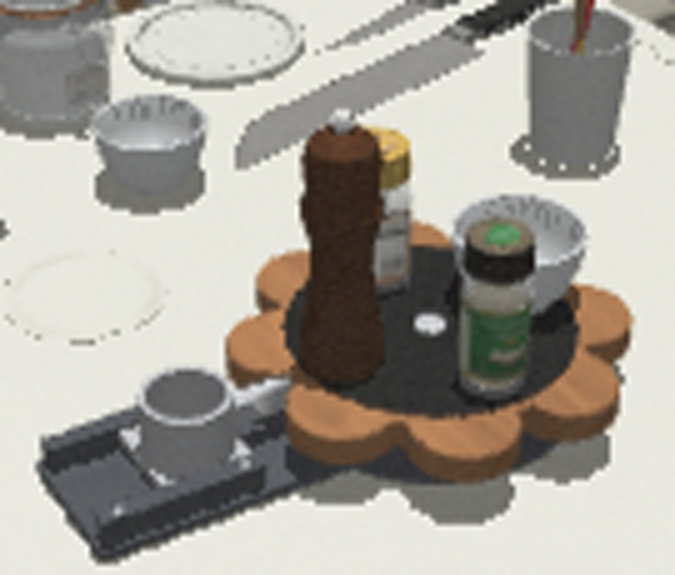

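View pics/t9f.png

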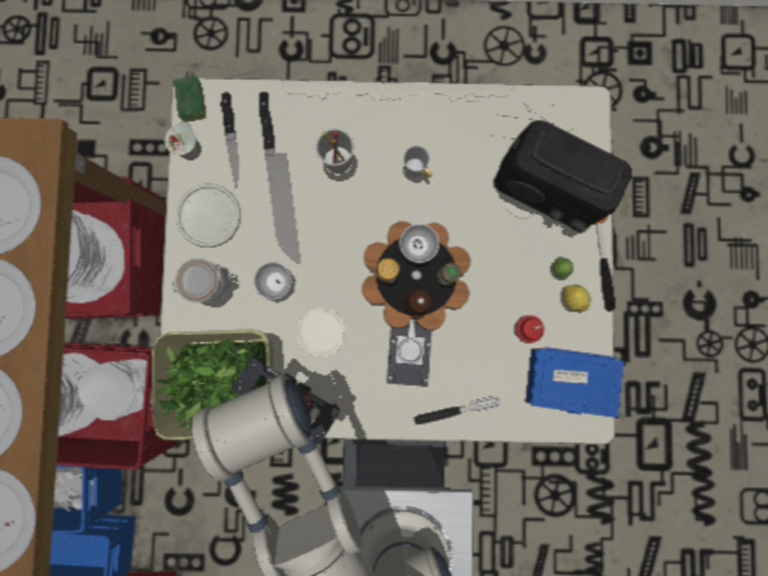

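The ring is back at its starting pixel (209,450, against 209,451 at the start), so the latch is home. The mill's top is at (243,290), and (240,290) is predicted for a mill over front_spot. The bystanders haven't moved. I'll raise the arm clear and hand in.

```bash
python3 - <<'E'
from h import *
r.servo_line([.40,.22,.46],speed=.15);st()
r.hand_in()
E
```

```text
t41.74 [0.4004 0.2197 0.4595] [-180.   -0.  150.] F [-0.62 -0.39 -0.27] op0.000
the job is handed in; nothing more can be done
```

The carousel is locked with the pepper mill at the front, and the job is handed in at about 42 s of the 72 s allowed. No verdict was reported.

- **Latch out:** with the closed fingertips in the ring, I slid the latch back to its outer stop, which pushed back with about 11 N. It cleared the platter.
- **Platter:** I turned it half a turn clockwise in two strokes on its left side, using the valleys between the jar places so the gripper stayed clear of the mill, jars and bowl.
- **Latch home:** I pushed it in until the inner stop pushed back with about 18 N in all (16 N along the latch).

**Last checks:**
- **Latch:** the ring's image position matched its starting one to within a pixel in the enlarged crop, and the tongue sits in the valley.
- **Mill:** it stands within about 2 mm of the front spot.
- **Other objects:** the jars and bowl are upright on the platter, and the things around it show no visible change.
- **Contact:** the force on the tool was down to noise, with the arm clear.

**One small disagreement:** the platter angle read about 1.5° from exact, against 0.3° at the start. That is about what the play in the latch slot and the measuring error would give.

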